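Lock out the heat mat and lift the roll off with tongs

TASK

First make the heat mat safe: turn the lock collar around its red button clockwise until its white pointer stops at the orange locked mark. Then pick up the kitchen tongs, close their jaws on the bread roll and lift it about 10 cm off the mat, touching the roll with the tongs only and leaving the other things on the shelf where they are. Finish while still holding the roll up, still, in the tongs, with nothing else supporting it.

Things in the scene. Friction and masses are not known exactly. Their poses are not given: they have to be found in the camera images.
- heat_mat: Fixed black heat mat, 160 (its x) by 170 (its y) mm, 12 mm thick; origin under its middle, z up. A white square control pod, 84 mm wide and 22 mm high, is centred 135 mm from the origin along the mat's +y and carries the lock collar and, inside it, the red button (a fixed cap, its top 37 mm above the worktop, lower than the wings).
- collar (a joint): Angle of the lock collar about the vertical axis, growing CLOCKWISE seen from above: 0 = unlocked (white pointer at the grey mark), 1.2 rad = end stop, white pointer at the orange locked mark. Starts between 0 and 0.35; light friction (0.06 N m), stays where it is left.
- collar_grip (a point): On the collar's axis, 44 mm above the worktop, level with the tops of its two grey wings. Frame turns with the collar: z up, wings face each other across its y axis. Their flat outer faces are 52 mm apart, 20 mm wide along x, and reach 22 mm down from here to the pod's top. White pointer on the -x side. Grip both wings from above across their outer faces.
- roll: Small round golden-brown bread roll, rigid, about 40 g, standing upright on the heat mat: 36 mm high, widest (50 mm across) 13 mm above its base. Origin at the centre of its underside, z up; at the start it is 12 mm above the worktop, on the mat.
- tongs: Steel spring tongs lying on edge, open, 140 g. Origin on the underside midway between the two orange finger grips; x to the jaws, y to the left arm, z up. Hinge post (26 mm wide, 30 high) at x = -100 mm. Grips: 44 mm long along x, from 6 to 30 mm above the underside, outer faces 60 mm apart open, 34 mm with the roll in the jaws. Grip them from above, fingertips 3 to 6 mm above the underside.
- tongs_jaws (a point): Midway between the tongs' two hollow steel jaws, 120 mm from the tongs' origin along its x, 15 mm above the underside; same axes as the tongs. Jaws are 36 mm long along x, from 0 to 30 mm above the underside. Gap 108 mm open, 50 mm when closed on the roll: gap in mm = 50 + 2.2 x (width over the grips - 34).
- tongs_left (a joint): Closing angle of each tongs arm (both move together): 0 = open, 0.13 rad = jaws 50 mm apart, limit 0.22. A spring reopens them: it pushes on each grip with about 5 N at first, 8 N at the roll. Squeezed a little, grips 50 to 54 mm apart, the tongs can be carried with the jaws still wide open.
- loaf_tins: Two nested aluminium loaf tins, 124 x 234 mm, 75 mm high, origin under the middle. Bystander, leave alone.
- jar: Glass storage jar with swing clamp lid, 100 mm across, 127 mm high, origin under the middle. Bystander.
- ramekin: White ceramic bowl, 90 mm across, 50 mm high, origin under the middle. Bystander.
- whisk: Dough whisk with wooden handle lying on the worktop, 270 mm long, 72 mm wide, 22 mm high; origin underneath, x towards the wire head (reaches from -160 to +110 mm). Bystander.
- scraper: Orange plastic dough scraper lying flat, 90 x 120 mm, 9 mm thick, origin under the middle. Bystander.
- brush: Pastry brush lying on the worktop, 200 mm long. Bystander.

How it is judged:
On the way, in this order (a step that is already met when the one before it is completed fails the run):
1. the lock collar is turned to its locked mark (value of joint collar above 1.1 rad), for 0.2 s.
2. the tongs, held by the gripper, lift the roll off the mat (contact force between tongs and roll above 0.5 N and contact force between tongs and the fingers above 2 N and height (world z) of roll above 0.04 m), for 0.2 s.
At the end, for the whole second after the job is handed in: Collar beyond 1.1 rad. Roll squeezed by the tongs (over 0.5 N), base over 85 mm above the worktop, under 0.04 m/s, not touched by robot. Gripper holds the tongs (over 2 N) above 60 mm. Roll and tongs touch neither mat nor bystanders; no bystander moved 40 mm (value of joint collar above 1.1 rad and height (world z) of roll above 0.085 m and height (world z) of tongs above 0.06 m and contact force between tongs and roll above 0.5 N and contact force between tongs and the fingers above 2 N and contact force between roll and the arm below 0.2 N and contact force between roll and the fingers below 0.2 N and linear speed of roll below 0.04 m/s and contact force between each of roll, tongs and heat_mat below 0.2 N and contact force between each of roll, tongs and loaf_tins below 0.2 N and contact force between each of roll, tongs and jar below 0.2 N and contact force between each of roll, tongs and ramekin below 0.2 N and contact force between each of roll, tongs and whisk below 0.2 N and contact force between each of roll, tongs and scraper below 0.2 N and contact force between each of roll, tongs and brush below 0.2 N and distance of each of loaf_tins, jar, ramekin, whisk, scraper, brush from where it was at the start of the episode below 0.04 m); the arm keeps its last pose, push and grip.
It fails at once if the robot touches the roll with fingers or arm instead of the tongs (contact force between roll and the fingers above 0.5 N or contact force between roll and the arm above 0.5 N).
It fails at once if a bystander is pushed 40 mm or more from its place (distance of any of loaf_tins, jar, ramekin, whisk, scraper, brush from where it was at the start of the episode above 0.04 m).
It also fails if it takes over 54 s, if anything falls off the work surface, if the arm or the gripper's body presses on something with over 40 N, if the wrist force passes 120 N, or if a joint passes its speed limit or range.

ROBOT

A 6-joint arm with a two-finger parallel gripper is mounted at the origin on the work surface. World frame = base frame: x ahead of the robot, y to its left, z up, the work surface at z = 0. Lengths are in m, angles in rad, forces in N, time in s.
With the tool pointing down it reaches from about 0.275 to 1 m from the base axis. Payload 8.4 kg.
Tool frame: the origin (TCP) lies between the finger pads; the fingertips stand 17 mm ahead of it and the grasp point (between the pads) lies 2 mm behind it (bot.tcp_to_tips is the distance from the TCP to the fingertips, in m); z points along the fingers, y is the line along which they close (so a half turn about z gives the same grasp; the last joint's range is limited). The gripper opens to 85 mm and grips with 20 to 120 N. Pads are 22 mm wide; open, the fingers measure 114 mm over their backs; the gripper's body (76 mm by 85 mm) begins 54 mm behind the grasp point. The pads swing forward as they close: fully open they stand 13 mm farther back than shut.
Start: joints at [-1.311, 0.353, 1.633, -0, 1.155, -0.002], TCP at [0.162, -0.604, 0.248] pointing down, gripper open.
Joint ranges: [-2.63, 2.63], [-0.92, 2.1], [0.06, 2.66], [-1.3, 4.44], [0, 2.69], [-3.02, 3.02]. Speed limits (rad/s): [2.22, 2.22, 2.79, 3.14, 3.14, 3.14].

INTERFACE

Orientations are given as a rotation vector (axis times angle).
In Python, from station import readout, capture, camera_model, job, bot gives the robot as it stands.
- The arm moves only by the shell command python3 -m pendant 'ROWS' [FORCE]. ROWS is JSON, one flat list of numbers, 5 for each row, row after row: the shift along the tool's x, y, z in m, then the turn about the tool's z in degrees, then the closure in counts, from 0 (fully open) to 255 (shut). A call has 1 to 12 rows; each row is the pose to reach, as a shift and turn from the pose commanded when the call began, along the tool's axes at that moment; what a row does not reach only later rows make up. A row lasts 1/8 s, in which the tool goes at most 62.5 mm and 10.7 degrees, less where a joint would pass 70% of its speed; a pose out of reach is approached as far as the arm can. A call with a gripper value outside its range is refused whole. The fingers move at their own pace and stop on an object; FORCE is the grip in N (left out, the last holds). Time passes only in rows, so rows that repeat a pose let the fingers close. It gives the time, the measured TCP pose, the force, the opening and the grip force at its end, in the units of the state.
- readout.read_state(): the state, without advancing time (a new reading comes with each control period).
- capture(name): name is "scene" or "top" or "wrist"; returns the picture (480x640x3 uint8, red, green, blue); there is no depth.
- camera_model(name): a dict with "intrinsics" (3x3 intrinsics, pixels), "pose" (4x4, takes a point from camera to world coordinates). Camera axes: x right, y up, looking along -z (the intrinsics and any distortion apply to the point x, -y, -z); pixel columns grow to the right and rows downward; lengths in m; the calibration is good to about 2 mm. The wrist camera is an equidistant fisheye: a pixel r from the principal point sees the ray r / f radians off the axis. A picture is of the moment at which its call begins: read the wrist's pose just before it. camera_model takes no time and is no camera call; for the wrist camera it gives the pose at the moment of the call.
- job.finish_job(): hands the job in; it is judged then, once.
The state is a dict: "t": time; "q": joint angles; "qd": joint speeds; "joint_torque": joint torques, N m; "tool_pos": TCP position; "ee_rot": TCP orientation; "ft_force": force on the tool from outside, world axes, zero at the start; "ft_torque": the same for the moment, N m; "finger_gap": finger opening in m; "grip_force": force on a finger pad.
Only numpy, scipy, OpenCV 4.12 (cv2) and the standard library are available. Lean on these libraries where they do the work, as an engineer would, in place of code of your own. Each camera call takes 0.05 s, during which the arm holds its last target. There are 200 camera calls.

## Working session

There is one attempt and no reset: what is moved stays moved. The work goes in short steps, Python scripts to look and compute and a shell command to move; the robot and the scene stay as the last step left them, time stands still between calls to the robot, and variables do not carry over. Pictures are saved under pics/ and viewed, at most 10 in all, crops included, and the job is handed in when it is done.

```bash
mkdir -p pics; ls
python3 - <<'E'
from station import readout,capture,camera_model
import cv2,numpy as np
for n in("scene","top"):
    im=capture(n);cv2.imwrite(f"pics/{n}0.png",im[:,:,::-1]);m=camera_model(n);print(n,{k:np.round(v,4).tolist() if not isinstance(v,str) else v for k,v in m.items()})
s=readout.read_state();print(s)
E
```

```text
pics
scene {'intrinsics': [[586.3965, 0.0, 325.0758], [0.0, 586.3965, 241.7492], [0.0, 0.0, 1.0]], 'pose': [[0.8789, -0.3312, 0.3431, 1.0179], [0.4767, 0.6324, -0.6106, -0.873], [-0.0148, 0.7002, 0.7138, 1.0212], [0.0, 0.0, 0.0, 1.0]]}
top {'intrinsics': [[540.6133, 0.0, 318.5903], [0.0, 540.6133, 235.2461], [0.0, 0.0, 1.0]], 'pose': [[0.0066, 0.987, -0.1605, 0.355], [-1.0, 0.0063, -0.0026, -0.0431], [-0.0015, 0.1605, 0.987, 1.3674], [0.0, 0.0, 0.0, 1.0]]}
{'t': 0.1, 'q': array([-1.31139076e+00,  3.53575885e-01,  1.63406789e+00,  7.66331048e-06,
        1.15521514e+00, -2.39628027e-03]), 'qd': array([-1.16882553e-04, -2.19207776e-03, -1.54681899e-03, -6.23182819e-04,
       -2.09158534e-03,  4.64817497e-05]), 'joint_torque': array([-7.07570484e-05, -6.06357336e+01, -3.42819536e+01,  1.25958209e-06,
        3.98010961e-03,  4.78414833e-06]), 'tool_pos': array([ 0.1616612 , -0.6033002 ,  0.24763515]), 'ee_rot': array([-3.11347005e+00, -4.09895099e-01,  2.43880873e-04]), 'ft_force': array([ 0.73543566,  0.37729517, -0.73480288]), 'ft_torque': array([-0.01567964, -0.02987396,  0.02351969]), 'grip_force': 0.0, 'finger_gap': 0.08558343994349324}
```

View pics/top0.png

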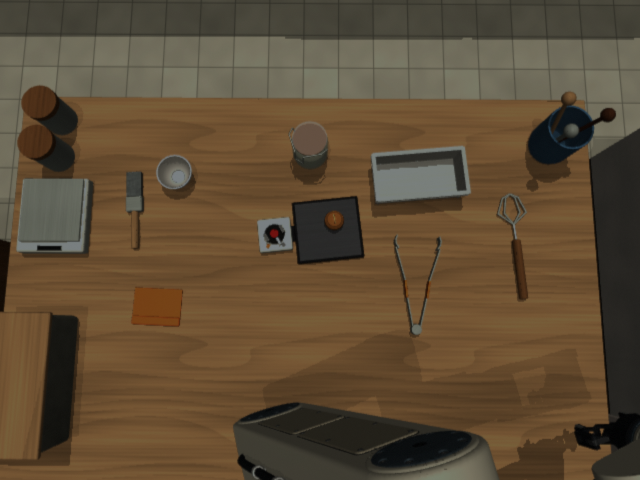

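View pics/scene0.png

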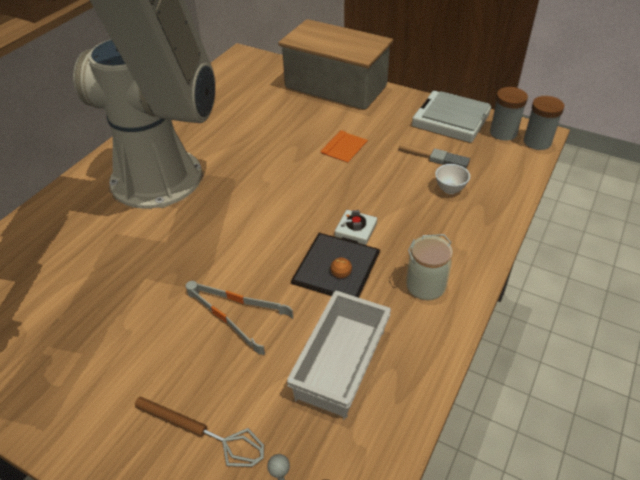

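The top view shows the collar at about (274,235), the roll at (334,220), and the tongs with their hinge at (417,329) and jaws at (396,241) and (438,241). I'll enlarge that area.

```bash
cat > h.py <<'E'
import numpy as np
from station import camera_model,readout
from scipy.spatial.transform import Rotation as R
def px(name,u,v,z,m=None):
    m=m or camera_model(name);K=np.array(m["intrinsics"]);T=np.array(m["pose"])
    a,b=(u-K[0,2])/K[0,0],(v-K[1,2])/K[1,1]
    if name=="wrist":
        r=np.hypot(a,b);s=np.sin(r)/r if r>1e-9 else 1;d=np.array([a*s,-b*s,-np.cos(r)])
    else: d=np.array([a,-b,-1])
    d=T[:3,:3]@d;o=T[:3,3];return o+d*(z-o[2])/d[2]
def totool(p):  # world displacement to a point in tool axes (from measured TCP)
    s=readout.read_state();return R.from_rotvec(s["ee_rot"]).as_matrix().T@(np.array(p)-s["tool_pos"])
E
python3 - <<'E'
import cv2
im=cv2.imread("pics/top0.png")
cv2.imwrite("pics/crop0.png",cv2.resize(im[180:345,245:455],None,fx=3.6,fy=3.6,interpolation=cv2.INTER_CUBIC))
E
```

```text
(no output)
```

View pics/crop0.png

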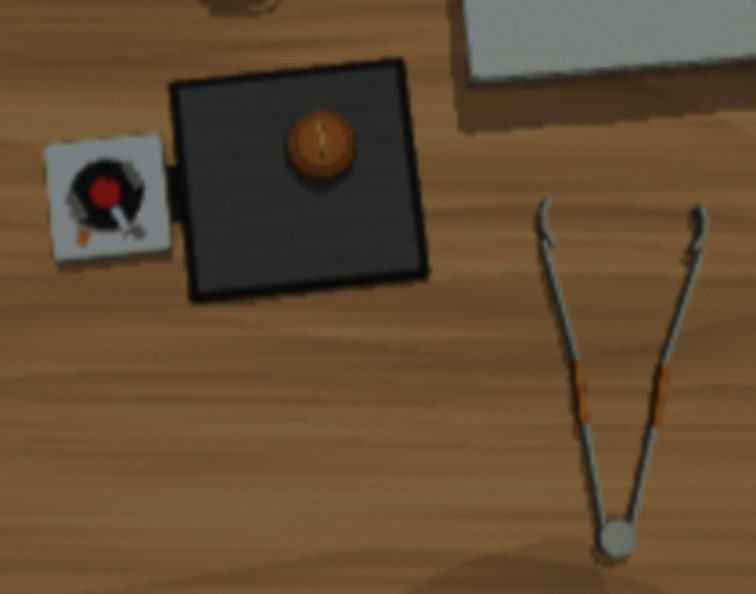

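The enlarged crop (3.6x) shows:
- Wings at (77,208) and (133,175), with the pointer tip at (128,226) near the grey mark (137,233). The orange mark is at (82,238).
- Roll at (321,145).
- Hinge at (617,538), grips at (580,392) and (660,395), jaws at (544,222) and (698,232).

Run:
```python
from h import *
P=lambda u,v,z:px("top",245+u/3.6,180+v/3.6,z)
w1,w2=P(77,208,.044),P(133,175,.044);d=w2-w1
print("wings",w1,w2,np.linalg.norm(d),np.degrees(np.arctan2(d[1],d[0])))
b=P(106,191,.037);print("btn",b); t=P(128,226,.026)
print("pointer dir",np.degrees(np.arctan2(*(t-b)[[1,0]])),"orange",np.degrees(np.arctan2(*(P(82,238,.022)-b)[[1,0]])),"grey",np.degrees(np.arctan2(*(P(137,233,.022)-b)[[1,0]])))
print("mat corners",[P(*c,.012)[:2].round(3) for c in((171,84),(402,60),(428,278),(193,300))])
print("roll",P(321,143,.035))
h=P(617,538,.03);g=[P(580,392,.03),P(660,395,.03)];j=[P(544,222,.03),P(698,232,.03)]
print("hinge",h,"grips",g,(g[0]+g[1])/2,"jaws",j,(j[0]+j[1])/2)
a=(j[0]+j[1])/2-h;print("axis",np.degrees(np.arctan2(a[1],a[0])),np.linalg.norm(a),np.linalg.norm(g[0]-g[1]))
s=readout.read_state();Rm=R.from_rotvec(s["ee_rot"]).as_matrix();print("tool axes\n",Rm.round(3), "tool y deg",np.degrees(np.arctan2(Rm[1,1],Rm[0,1])))
print("shift to btn",totool(b))
```

```text
wings [0.56295095 0.08964665 0.044     ] [0.58625995 0.05149026 0.044     ] 0.04471263183349472 -58.58004535856864
btn [0.57610701 0.07050969 0.037     ]
pointer dir -146.86591137102954 orange 150.62249556280864 grey -142.285756514323
mat corners [array([0.658, 0.028]), array([ 0.676, -0.137]), array([ 0.52 , -0.154]), array([0.503, 0.01 ])]
roll [ 0.61130233 -0.07848848  0.035     ]
hinge [ 0.34138998 -0.27950707  0.03      ] grips [array([ 0.43977097, -0.25637545,  0.03      ]), array([ 0.43808053, -0.3111048 ,  0.03      ])] [ 0.43892575 -0.28374012  0.03      ] jaws [array([ 0.55738075, -0.23364918,  0.03      ]), array([ 0.55104609, -0.34039545,  0.03      ])] [ 0.55421342 -0.28702232  0.03      ]
axis -2.022394381601816 0.21295608846983008 0.05475545686768366
tool axes
 [[ 0.966  0.259 -0.   ]
 [ 0.259 -0.966  0.001]
 [ 0.    -0.001 -1.   ]] tool y deg -75.00003614995109
shift to btn [ 0.57471628 -0.54331711  0.21132906]
```

```bash
python3 -m pendant '[0.575,-0.543,0.06,-16.4,0, 0.575,-0.543,0.06,-16.4,0, 0.575,-0.543,0.06,-16.4,0, 0.575,-0.543,0.06,-16.4,0, 0.575,-0.543,0.06,-16.4,0, 0.575,-0.543,0.06,-16.4,0, 0.575,-0.543,0.06,-16.4,0, 0.575,-0.543,0.06,-16.4,0, 0.575,-0.543,0.06,-16.4,0, 0.575,-0.543,0.06,-16.4,0, 0.575,-0.543,0.06,-16.4,0, 0.575,-0.543,0.06,-16.4,0]'
python3 - <<'E'
from h import *
print(totool([.576,.0705,.17]).round(4),readout.read_state()["q"],readout.read_state()["ee_rot"])
E
```

```text
t: 1.6
tool_pos: [0.5547, 0.035, 0.1912]
ee_rot: [3.024, 0.851, -0.0]
ft_force: [0.8, -0.3, -0.0]
finger_gap: 0.0852
grip_force: 0.0
[ 0.0367 -0.0192  0.0212] [ 6.03843334e-02  3.09625989e-01  1.83681478e+00 -2.14912222e-04
  9.95327094e-01  1.08292555e+00] [ 3.02410746e+00  8.50590898e-01 -3.29005011e-04]
```

```bash
python3 -m pendant '[0.03,-0.015,0.02,0,0, 0.03,-0.015,0.02,0,0, 0.03,-0.015,0.02,0,0, 0.03,-0.015,0.02,0,0]'
python3 - <<'E'
from h import *
from station import capture
import cv2
m=camera_model("wrist");im=capture("wrist");cv2.imwrite("pics/w1f.png",im[:,:,::-1])
np.save("w1.npy",np.array(m["pose"]));print(np.array(m["intrinsics"]).round(1).tolist(),np.array(m["pose"]).round(3).tolist())
# expected pixel of the collar
T=np.array(m["pose"]);K=np.array(m["intrinsics"]);p=T[:3,:3].T@(np.array([.576,.0705,.037])-T[:3,3]);a=np.arctan2(np.hypot(p[0],p[1]),-p[2]);e=np.array([p[0],-p[1]])/np.hypot(p[0],p[1])*a
u,v=K[0,2]+K[0,0]*e[0],K[1,2]+K[1,1]*e[1];print(u,v)
x0,y0=int(np.clip(u-100,0,440)),int(np.clip(v-75,0,330));print(x0,y0)
cv2.imwrite("pics/w1.png",cv2.resize(im[y0:y0+150,x0:x0+200,::-1],None,fx=4,fy=4,interpolation=cv2.INTER_CUBIC))
E
```

```text
t: 2.1
tool_pos: [0.5716, 0.0604, 0.172]
ee_rot: [3.025, 0.848, 0.0]
ft_force: [1.2, -0.1, 0.6]
finger_gap: 0.0855
grip_force: 0.0
[[371.6, 0.0, 311.0], [0.0, 371.6, 235.0], [0.0, 0.0, 1.0]] [[0.52, 0.815, 0.257, 0.637], [-0.854, 0.496, 0.156, 0.102], [-0.0, -0.301, 0.954, 0.298], [0.0, 0.0, 0.0, 1.0]]
304.28940467537467 216.7301039710757
204 141
```

View pics/w1.png

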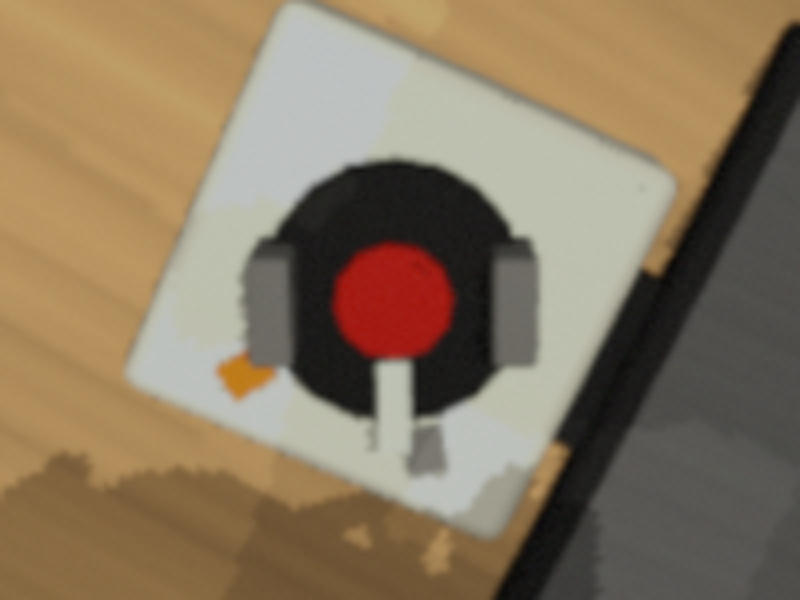

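The wrist view shows the wing tops at (271,310) and (515,310) in the crop. They are level with the image, so the yaw is right. The button is at (394,300), and the grey mark is about 12° past the pointer.

Run:
```python
from h import *
m=dict(camera_model("wrist"));m["pose"]=np.load("w1.npy")
P=lambda u,v,z:px("wrist",204+u/4,141+v/4,z,m)
w1,w2=P(271,310,.044),P(515,310,.044);d=w2-w1;c=(w1+w2)/2
print(w1,w2,np.linalg.norm(d),np.degrees(np.arctan2(d[1],d[0])),c,P(394,300,.037))
s=readout.read_state();Rm=R.from_rotvec(s["ee_rot"]).as_matrix();print("tool y",np.degrees(np.arctan2(Rm[1,1],Rm[0,1])))
c[2]=.045;print(totool(c),s["tool_pos"])
```

```text
[0.56454966 0.09045428 0.044     ] [0.58701221 0.05345979 0.044     ] 0.04327999710265311 -58.73444556061774 [0.57578093 0.07195703 0.044     ] [0.57579544 0.07189285 0.037     ]
tool y -58.673731223312366
[ 0.00941416 -0.00778808  0.12714719] [0.57170911 0.06041372 0.17214504]
```

```bash
python3 -m pendant '[0.0095,-0.008,0.03,0,0, 0.0095,-0.008,0.06,0,0, 0.0095,-0.008,0.09,0,0, 0.0095,-0.008,0.11,0,0, 0.0095,-0.008,0.12,0,0, 0.0095,-0.008,0.127,0,0, 0.0095,-0.008,0.127,0,0, 0.0095,-0.008,0.127,0,160, 0.0095,-0.008,0.127,0,160, 0.0095,-0.008,0.127,0,160, 0.0095,-0.008,0.127,0,160, 0.0095,-0.008,0.127,0,160]' 30
```

```text
t: 3.65
tool_pos: [0.5775, 0.072, 0.0459]
ee_rot: [3.022, 0.851, 0.005]
ft_force: [0.4, -8.6, 5.9]
finger_gap: 0.0514
grip_force: 31.0
```

```bash
python3 - <<'E'
from h import *
m=dict(camera_model("wrist"));m["pose"]=np.load("w1.npy")
P=lambda u,v,z:px("wrist",204+u/4,141+v/4,z,m)
c=P(394,300,.037)
for n,u,v,z in(("grey",427,448,.022),("orange",247,375,.022),("ptr",394,455,.026),("ptr30",394,455,.032)):
    d=P(u,v,z)-c;print(n,np.degrees(np.arctan2(d[1],d[0])),np.hypot(*d[:2]))
E
python3 -m pendant '[0,0,0,8,160, 0,0,0,16,160, 0,0,0,24,160, 0,0,0,32,160, 0,0,0,40,160, 0,0,0,44,160, 0,0,0,48,160, 0,0,0,48,160]'
```

```text
grey -138.78719233728734 0.034658846436334996
orange 154.29364093146742 0.03488328783845601
ptr -149.5043936987023 0.03412836526846395
ptr30 -149.29398490141884 0.031875366588614534
t: 4.65
tool_pos: [0.5777, 0.0703, 0.046]
ee_rot: [3.106, -0.452, 0.007]
ft_force: [3.4, -19.8, 6.4]
finger_gap: 0.0511
grip_force: 31.2
```

```bash
python3 -m pendant '[0,0,0,3,160, 0,0,0,6,160, 0,0,0,8,160, 0,0,0,8,160]'
python3 - <<'E'
from h import *
s=readout.read_state();Rm=R.from_rotvec(s["ee_rot"]).as_matrix();print("tool y",np.degrees(np.arctan2(Rm[1,1],Rm[0,1])),s["ft_torque"],s["q"])
E
python3 -m pendant '[0,0,0,2,160, 0,0,0,3,160, 0,0,0,3,160]'
python3 - <<'E'
from h import *
s=readout.read_state();Rm=R.from_rotvec(s["ee_rot"]).as_matrix();print("tool y",np.degrees(np.arctan2(Rm[1,1],Rm[0,1])),s["ft_torque"])
E
```

```text
t: 5.15
tool_pos: [0.5776, 0.07, 0.0459]
ee_rot: [3.067, -0.667, 0.007]
ft_force: [3.0, -22.0, 8.2]
finger_gap: 0.0512
grip_force: 31.2
tool y -114.52492345057202 [-3.94345123 -0.37563903 -0.03255664] [ 0.12058973  0.54662935  1.86615825 -0.0067909   0.72595942  2.12449333]
t: 5.52
tool_pos: [0.5776, 0.0699, 0.046]
ee_rot: [3.048, -0.746, 0.007]
ft_force: [2.8, -23.1, 7.8]
finger_gap: 0.0513
grip_force: 31.2
tool y -117.51017143833052 [-4.04955269 -0.32697779 -0.00585289]
```

```bash
python3 -m pendant '[0,0,0,2,160, 0,0,0,4,160, 0,0,0,4,160, 0,0,0,4,160]'
python3 - <<'E'
from h import *
s=readout.read_state();Rm=R.from_rotvec(s["ee_rot"]).as_matrix();print("tool y",np.degrees(np.arctan2(Rm[1,1],Rm[0,1])),s["ft_torque"],s["joint_torque"])
E
```

```text
t: 6.02
tool_pos: [0.5773, 0.0699, 0.0459]
ee_rot: [3.021, -0.848, 0.006]
ft_force: [1.8, -22.1, 8.4]
finger_gap: 0.0507
grip_force: 34.9
tool y -121.35317990643183 [-3.83786482 -0.2310843   1.12244872] [ 11.83807164 -57.89940834 -20.9612453    5.87039798  -0.34356608
   1.14139996]
```

The torque jumped to 1.1 N m, so the collar is at its end stop. Next I release it and rise.

```bash
python3 -m pendant '[0,0,0,-2,160, 0,0,0,-2,0, 0,0,0,-2,0, 0,0,0,-2,0, 0,0,0,-2,0, 0,0,-0.02,-2,0, 0,0,-0.05,-2,0, 0,0,-0.1,-2,0, 0,0,-0.14,-2,0, 0,0,-0.14,-2,0]'
python3 - <<'E'
from h import *
from station import capture
import cv2
im=capture("top")[:,:,::-1]
a=cv2.resize(im[210:260,250:300],None,fx=8,fy=8,interpolation=cv2.INTER_CUBIC)
im=capture("wrist")[:,:,::-1]
b=cv2.resize(im[141:291,204:404],(533,400))[:,:400]
cv2.imwrite("pics/c2.png",np.hstack([a,b]))
P=lambda u,v,z:px("top",245+u/3.6,180+v/3.6,z)
print("tins near corner",P(470,80,0),P(465,5,0))
Rm=R.from_rotvec(readout.read_state()["ee_rot"]).as_matrix();print("tool y",np.degrees(np.arctan2(Rm[1,1],Rm[0,1])))
print(totool([.44,-.284,.17]),totool([.44,-.284,.2]))
E
```

```text
t: 7.28
tool_pos: [0.5778, 0.0737, 0.1879]
ee_rot: [-3.035, 0.802, -0.009]
ft_force: [-0.8, 0.5, -0.2]
finger_gap: 0.0852
grip_force: 0.0
tins near corner [ 0.66481415 -0.18642899  0.        ] [ 0.7203189  -0.18338282  0.        ]
tool y -119.5919995002824
[0.0585713  0.37766177 0.0143537 ] [ 0.05857381  0.37765709 -0.0156463 ]
```

View pics/c2.png

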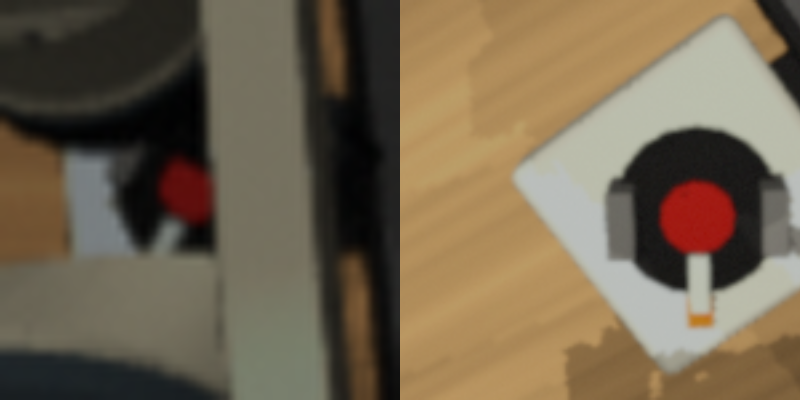

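The pointer at (700,290) now sits on the orange mark at (700,320), so the collar is locked. Next I move above the tongs grips.

```bash
python3 -m pendant '[0.0585,0.378,0.015,-27.6,0, 0.0585,0.378,0.015,-27.6,0, 0.0585,0.378,0.015,-27.6,0, 0.0585,0.378,0.015,-27.6,0, 0.0585,0.378,0.015,-27.6,0, 0.0585,0.378,0.015,-27.6,0, 0.0585,0.378,0.015,-27.6,0, 0.0585,0.378,0.015,-27.6,0, 0.0585,0.378,0.015,-27.6,0, 0.0585,0.378,0.015,-27.6,0, 0.0585,0.378,0.015,-27.6,0]'
python3 - <<'E'
from h import *
from station import capture
import cv2
m=camera_model("wrist");im=capture("wrist");np.save("w2.npy",np.array(m["pose"]))
cv2.imwrite("pics/w2.png",cv2.resize(im[:,:,::-1],(800,600),interpolation=cv2.INTER_CUBIC))
E
```

```text
t: 8.75
tool_pos: [0.4404, -0.2835, 0.1696]
ee_rot: [-3.141, 0.052, -0.0]
ft_force: [-0.3, 0.5, -0.6]
finger_gap: 0.0854
grip_force: 0.0
```

View pics/w2.png

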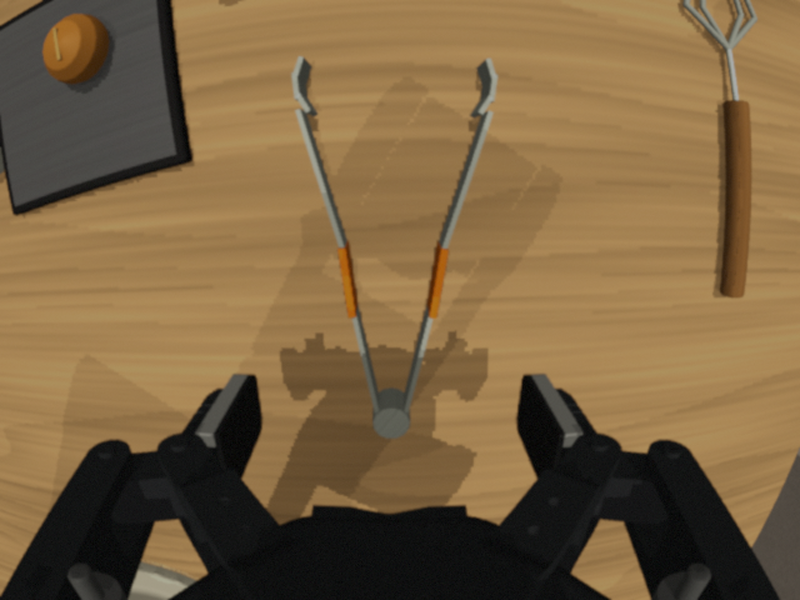

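The wrist view (scaled 1.25x) shows the left grip at (347,283), the right grip at (438,283), the hinge top at (391,420), and the jaw roots at (303,110) and (487,110). The roll is at (77,48).

Run:
```python
from h import *
m=dict(camera_model("wrist"));m["pose"]=np.load("w2.npy")
P=lambda u,v,z:px("wrist",u*.8,v*.8,z,m)
h=P(391,420,.03);g1,g2=P(346,280,.03),P(439,280,.03);j1,j2=P(299,85,.03),P(490,85,.03)
for n,v in(("hinge",h),("g",(g1+g2)/2),("j",(j1+j2)/2)):print(n,v.round(4))
a=(j1+j2)/2-h;print(np.degrees(np.arctan2(a[1],a[0])),np.linalg.norm(a),np.linalg.norm(g1-g2),np.linalg.norm(j1-j2))
o=h+.1*a/np.linalg.norm(a);print("origin",o); o[2]=.022;print(totool(o))
print("roll",P(77,48,.035))
```

```text
hinge [ 0.344  -0.2802  0.03  ]
g [ 0.4418 -0.2842  0.03  ]
j [ 0.557  -0.2892  0.03  ]
-2.435163910987823 0.2132500423299673 0.05546088044941922 0.10815636416540063
origin [ 0.44389496 -0.28441857  0.03      ]
[0.00355581 0.00067137 0.14761702]
roll [ 0.60806056 -0.08611422  0.035     ]
```

```bash
python3 -c "
from station import bot
print(bot.tcp_to_tips)"; python3 -m pendant '[0.003,0.0005,0.03,0.4,0, 0.003,0.0005,0.06,0.4,0, 0.003,0.0005,0.09,0.4,0, 0.003,0.0005,0.115,0.4,0, 0.003,0.0005,0.13,0.4,0, 0.003,0.0005,0.14,0.4,0, 0.003,0.0005,0.146,0.4,0, 0.003,0.0005,0.146,0.4,0, 0.003,0.0005,0.146,0.4,60, 0.003,0.0005,0.146,0.4,80, 0.003,0.0005,0.146,0.4,80, 0.003,0.0005,0.146,0.4,80]' 25
```

```text
0.017
t: 10.3
tool_pos: [0.4435, -0.2854, 0.0245]
ee_rot: [3.14, -0.066, 0.002]
ft_force: [-0.1, 0.1, 5.6]
finger_gap: 0.0589
grip_force: 6.7
```

```bash
python3 -m pendant '[0,0,0,0,100, 0,0,0,0,104, 0,0,0,0,104, 0,0,0,0,104, 0,0,0,0,104]' 30; python3 -m pendant '[0,0,-0.01,0,104, 0,0,-0.02,0,104, 0,0,-0.03,0,104, 0,0,-0.03,0,104]'
```

```text
t: 10.92
tool_pos: [0.4439, -0.2856, 0.0249]
ee_rot: [3.14, -0.066, 0.003]
ft_force: [-1.2, 0.4, 11.0]
finger_gap: 0.0505
grip_force: 8.8
t: 11.42
tool_pos: [0.4435, -0.2853, 0.0545]
ee_rot: [3.14, -0.066, 0.002]
ft_force: [-0.7, -1.0, -1.3]
finger_gap: 0.0505
grip_force: 5.6
```

```bash
python3 -m pendant '[0,0,-0.04,0,104, 0,0,-0.085,0,104, 0.007,-0.04,-0.085,0,104, 0.014,-0.08,-0.085,0,104, 0.021,-0.12,-0.085,0,104, 0.028,-0.16,-0.085,0,104, 0.034,-0.19,-0.085,0,104, 0.0387,-0.212,-0.085,0,104, 0.0387,-0.212,-0.085,0,104, 0.0387,-0.212,-0.085,0,104]'
python3 - <<'E'
from h import *
from station import capture
import cv2
m=camera_model("wrist");im=capture("wrist");np.save("w3.npy",np.array(m["pose"]))
cv2.imwrite("pics/w3.png",cv2.resize(im[:400,120:520,::-1],(600,600),interpolation=cv2.INTER_CUBIC))
E
```

```text
t: 12.68
tool_pos: [0.4902, -0.0751, 0.1384]
ee_rot: [3.141, -0.065, -0.001]
ft_force: [1.1, -0.3, -1.0]
finger_gap: 0.0509
grip_force: 5.5
```

View pics/w3.png

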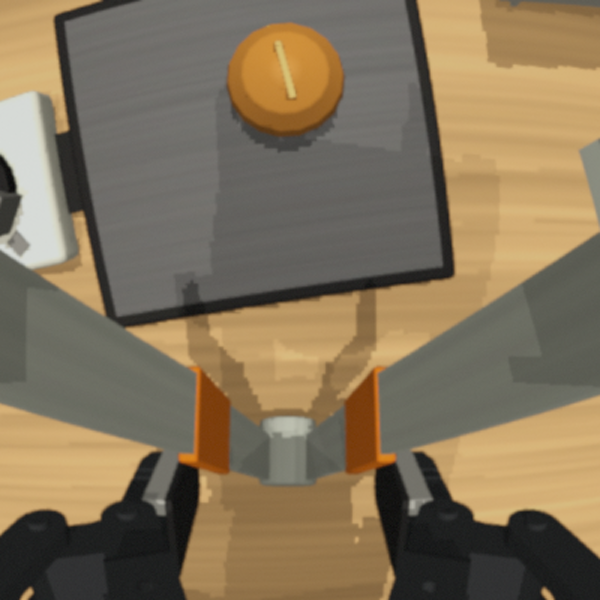

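The roll is centred at (286,78) in this crop. The jaws sit outside the crop, left and right. I'll project the expected tongs points to check for tilt.

Run:
```python
from h import *
m=dict(camera_model("wrist"));T=np.load("w3.npy");m["pose"]=T;K=np.array(m["intrinsics"])
def pr(w):
    p=T[:3,:3].T@(w-T[:3,3]);r=np.hypot(p[0],p[1]);a=np.arctan2(r,-p[2]);return np.array([K[0,2]+K[0,0]*p[0]/r*a-120,K[1,2]-K[1,1]*p[1]/r*a])*1.5
s=readout.read_state();Rm=R.from_rotvec(s["ee_rot"]).as_matrix()
for tilt in(0,5,-5):
  c,sn=np.cos(np.radians(tilt)),np.sin(np.radians(tilt));print("tilt",tilt)
  for n,x,y,z in(("hinge top",-.1,0,.03),("hinge bot",-.1,0,0),("gL front top",.022,.025,.03),("gL front bot",.022,.025,.006),("gL rear top",-.022,.025,.03),("gL rear bot",-.022,.025,.006),("jawL top",.12,.043,.03),("jawR bot",.12,-.043,0)):
    z-=.0245; q=np.array([x*c-z*sn,-y,-(x*sn+z*c)]);print(n,pr(s["tool_pos"]+Rm@q).round())
print("roll",px("wrist",120+286/1.5,78/1.5,.03,m),px("wrist",120+286/1.5,75/1.5,.035,m)); print("cam",T[:3,3])
```

```text
tilt 0
hinge top [291. 724.]
hinge bot [291. 664.]
gL front top [189. 419.]
gL front bot [203. 383.]
gL rear top [202. 563.]
gL rear bot [212. 515.]
jawL top [100.   2.]
jawR bot [451.  35.]
tilt 5
hinge top [291. 706.]
hinge bot [291. 645.]
gL front top [188. 424.]
gL front bot [202. 381.]
gL rear top [203. 560.]
gL rear bot [212. 507.]
jawL top [84. -8.]
jawR bot [462.  19.]
tilt -5
hinge top [292. 742.]
hinge bot [291. 683.]
gL front top [191. 414.]
gL front bot [204. 387.]
gL rear top [201. 566.]
gL rear bot [211. 523.]
jawL top [114.  14.]
jawR bot [441.  51.]
roll [ 0.61097538 -0.07852611  0.03      ] [ 0.61131489 -0.07854461  0.035     ]
cam [ 0.56697946 -0.07687049  0.26437477]
```

Run:
```python
from h import *
m=dict(camera_model("wrist"));T=np.load("w3.npy");K=np.array(m["intrinsics"])
def pr(w):
    p=T[:3,:3].T@(w-T[:3,3]);r=np.hypot(p[0],p[1]);a=np.arctan2(r,-p[2]);return np.array([K[0,2]+K[0,0]*p[0]/r*a-120,K[1,2]-K[1,1]*p[1]/r*a])*1.5
s=readout.read_state();Rm=R.from_rotvec(s["ee_rot"]).as_matrix()
for tilt in(30,45,60,75,90):
  c,sn=np.cos(np.radians(tilt)),np.sin(np.radians(tilt));print("tilt",tilt,end=' ')
  for n,x,y,z in(("hinge top",-.1,0,.03),("hinge bot",-.1,0,0),("gL front top",.022,.025,.03),("gL front bot",.022,.025,.006),("gL rear top",-.022,.025,.03),("gL rear bot",-.022,.025,.006),("jawL bot",.12,.043,0)):
    z-=.0245-.012; x0=x;z0=z; q=np.array([x*c-z*sn,-y,-(x*sn+z*c)+.012]);print(n,pr(s["tool_pos"]+Rm@q).round(),end=' ')
  print()
```

```text
tilt 30 hinge top [291. 618.] hinge bot [290. 555.] gL front top [187. 479.] gL front bot [197. 399.] gL rear top [209. 550.] gL rear bot [214. 482.] jawL bot [41.  4.] 
tilt 45 hinge top [290. 563.] hinge bot [290. 498.] gL front top [188. 509.] gL front bot [194. 415.] gL rear top [212. 536.] gL rear bot [215. 463.] jawL bot [-48.  70.] 
tilt 60 hinge top [290. 506.] hinge bot [290. 441.] gL front top [191. 533.] gL front bot [192. 436.] gL rear top [214. 519.] gL rear bot [215. 445.] jawL bot [-156.  283.] 
tilt 75 hinge top [290. 449.] hinge bot [290. 385.] gL front top [194. 551.] gL front bot [191. 460.] gL rear top [216. 499.] gL rear bot [214. 428.] jawL bot [-169.  622.] 
tilt 90 hinge top [290. 392.] hinge bot [290. 329.] gL front top [198. 560.] gL front bot [191. 484.] gL rear top [216. 478.] gL rear bot [213. 412.] jawL bot [-73. 839.]
```

The picture doesn't match a level tongs. The hinge is seen at (287,450) but a level hinge would be near (291,724), so the tongs have swung about 60° in the grip with the hinge down. I'll carry them gently back to the clear worktop and press them flat: lowering while moving forward lets the hinge trail behind.

```bash
python3 -m pendant '[-0.003,0.01,0,0,104, -0.01,0.03,0,0,104, -0.018,0.053,0,0,104, -0.026,0.078,0,0,104, -0.034,0.103,0,0,104, -0.043,0.128,0,0,104, -0.051,0.153,0,0,104, -0.059,0.178,0,0,104, -0.066,0.198,0,0,104, -0.07,0.21,0,0,104, -0.071,0.213,0,0,104, -0.071,0.213,0,0,104]'
python3 -m pendant '[0,0,0.01,0,104, 0,0,0.025,0,104, 0.003,0,0.04,0,104, 0.008,0,0.05,0,104, 0.014,0,0.06,0,104, 0.02,0,0.07,0,104, 0.026,0,0.08,0,104, 0.03,0,0.09,0,104, 0.034,0,0.098,0,104, 0.037,0,0.104,0,104, 0.04,0,0.109,0,104, 0.04,0,0.109,0,104]'
python3 - <<'E'
from h import *
from station import capture
import cv2
im=capture("wrist");np.save("w4.npy",np.array(camera_model("wrist")["pose"]))
cv2.imwrite("pics/w4.png",cv2.resize(im[:,:,::-1],(640,480)))
E
```

```text
t: 14.22
tool_pos: [0.4105, -0.2845, 0.1385]
ee_rot: [-3.141, 0.067, 0.0]
ft_force: [0.5, -0.6, -1.1]
finger_gap: 0.0508
grip_force: 5.4
t: 15.72
tool_pos: [0.4505, -0.2863, 0.0295]
ee_rot: [-3.141, 0.066, 0.001]
ft_force: [-0.4, -0.4, -1.9]
finger_gap: 0.0507
grip_force: 6.8
```

View pics/w4.png

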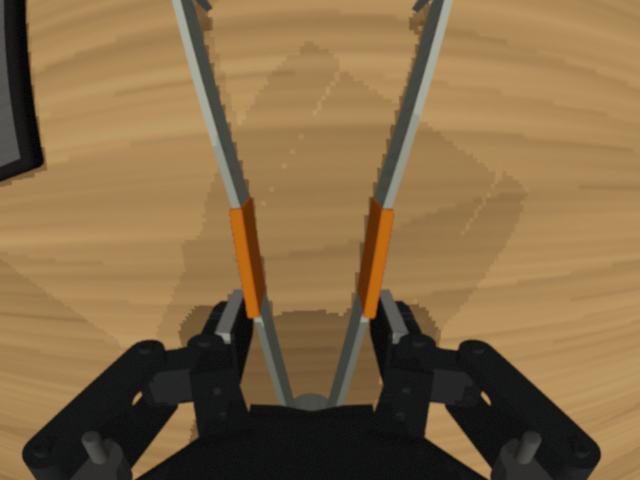

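The tongs are level again. The grips run from (240,208) to (252,318). I'll measure where the grip centre lies relative to the TCP.

Run:
```python
from h import *
m=dict(camera_model("wrist"));m["pose"]=np.load("w4.npy")
for z in(.03,.036):
  for u,v in((238,208),(252,318),(386,208),(370,318),(310,395)):print(z,u,v,(totool(px("wrist",u,v,z,m))*1000).round(1))
```

```text
0.03 238 208 [ 47.  -27.1  -0.5]
0.03 252 318 [  3.  -24.6  -0.5]
0.03 386 208 [47.  24.9 -0.5]
0.03 370 318 [ 2.9 21.6 -0.5]
0.03 310 395 [-37.2  -2.   -0.5]
0.036 238 208 [ 48.4 -25.9  -6.5]
0.036 252 318 [  6.5 -23.5  -6.5]
0.036 386 208 [48.4 23.7 -6.5]
0.036 370 318 [ 6.5 20.5 -6.5]
0.036 310 395 [-31.7  -1.9  -6.5]
```

```bash
python3 -m pendant '[0,0,0.003,0,104, 0,0,0.006,0,104, 0,0,0.006,0,60, 0,0,0.006,0,20, 0,0,0.006,0,0, 0,0,0.006,0,0, 0.008,-0.001,0.006,0,0, 0.016,-0.0015,0.007,0,0, 0.017,-0.0015,0.0075,0,0, 0.017,-0.0015,0.0075,0,0]'
python3 - <<'E'
from h import *
from station import capture
import cv2
im=capture("wrist");np.save("w5.npy",np.array(camera_model("wrist")["pose"]))
cv2.imwrite("pics/w5.png",cv2.resize(im[:,:,::-1],(640,480)))
E
```

```text
t: 17.02
tool_pos: [0.4677, -0.2854, 0.0219]
ee_rot: [-3.141, 0.065, 0.0]
ft_force: [0.0, -0.1, 0.0]
finger_gap: 0.0854
grip_force: 0.0
```

View pics/w5.png

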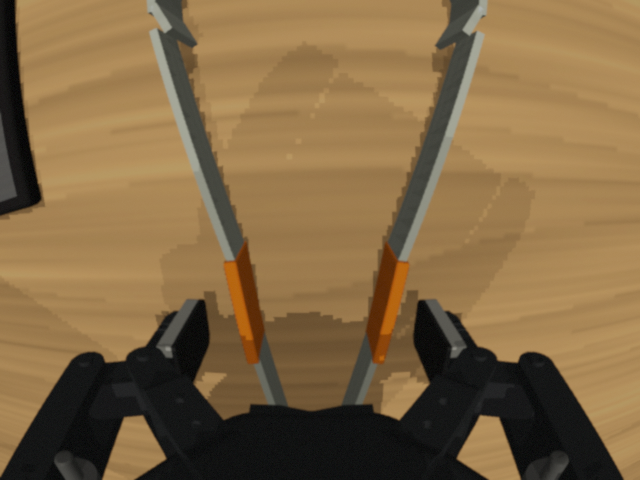

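The tongs are open and flat, with left grip corners at (230,262) and (252,361), and right at (403,262) and (380,361).

Run:
```python
from h import *
m=dict(camera_model("wrist"));m["pose"]=np.load("w5.npy")
for u,v in((230,262),(252,361),(403,262),(380,361),(153,32),(480,34)):print(u,v,(totool(px("wrist",u,v,.03,m))*1000).round(1))
```

```text
230 262 [ 29.7 -29.6  -8.1]
252 361 [-12.5 -24.7  -8.1]
403 262 [29.6 30.6 -8.1]
380 361 [-12.7  25.8  -8.1]
153 32 [109.8 -53.6  -8.1]
480 34 [109.7  54.9  -8.2]
```

```bash
cat > g.py <<'E'
from h import *
from station import capture
import cv2
def grips(im=None):
    im=capture("wrist") if im is None else im
    hsv=cv2.cvtColor(im,cv2.COLOR_RGB2HSV);k=cv2.inRange(hsv,(5,215,60),(18,255,255));k[:150]=0;k[:,:150]=0;k[:,500:]=0
    n,_,st,c=cv2.connectedComponentsWithStats(k)
    return [(st[i].tolist(),c[i].round(1).tolist()) for i in range(1,n) if st[i,4]>300]
E
python3 -c "
from g import *
print(grips(cv2.imread('pics/w5.png')[:,:,::-1].copy()))"
python3 -m pendant '[0,0,0.001,0,60, 0,0,0.001,0,90, 0,0,0.001,0,110, 0,0,0.001,0,122, 0,0,0.001,0,122, 0,0,0.001,0,122, 0,0,0.001,0,122]' 30
python3 -c "
from g import *
print(grips())"
python3 -m pendant '[0,0,-0.002,0,122, 0,0,-0.005,0,122, 0,0,-0.009,0,122, 0,0,-0.014,0,122, 0,0,-0.018,0,122, 0,0,-0.02,0,122, 0,0,-0.02,0,122]'
python3 -c "
from g import *
print(grips())"
```

```text
[([225, 243, 39, 120, 2363], [245.2, 303.7]), ([367, 244, 41, 119, 2485], [385.5, 303.4])]
t: 17.95
tool_pos: [0.4683, -0.2861, 0.0222]
ee_rot: [3.14, -0.066, 0.003]
ft_force: [-1.3, 1.0, 11.8]
finger_gap: 0.0448
grip_force: 10.2
[([244, 243, 29, 119, 2030], [259.0, 304.7]), ([350, 244, 29, 118, 2057], [362.8, 304.4])]
t: 18.88
tool_pos: [0.4677, -0.2856, 0.0412]
ee_rot: [3.141, -0.066, 0.0]
ft_force: [0.5, 0.0, -0.9]
finger_gap: 0.0444
grip_force: 6.7
[([245, 242, 28, 120, 2048], [259.5, 304.4]), ([349, 242, 29, 120, 2057], [362.5, 304.3])]
```

Still level after a gentle lift. I'll keep moving gently.

```bash
python3 -m pendant '[0,0,-0.003,0,122, 0,0,-0.009,0,122, 0,0,-0.017,0,122, 0,0,-0.025,0,122, 0,0,-0.033,0,122, 0,0,-0.041,0,122, 0,0,-0.049,0,122, 0,0,-0.055,0,122, 0,0,-0.059,0,122, 0,0,-0.06,0,122, 0,0,-0.06,0,122]'
python3 -c "
from g import *
print(grips()); s=readout.read_state(); roll=np.array([.611,-.0785]);Rm=R.from_rotvec(s['ee_rot']).as_matrix();t=roll-(Rm@[.1285,.0005,0])[:2];print(t,totool([*t,.1]),Rm[:,0])"
```

```text
t: 20.3
tool_pos: [0.4676, -0.2855, 0.1009]
ee_rot: [-3.141, 0.066, 0.0]
ft_force: [-0.1, 0.3, -1.7]
finger_gap: 0.0446
grip_force: 6.7
[([245, 243, 28, 119, 2029], [259.5, 304.6]), ([349, 243, 29, 119, 2019], [362.5, 304.5])]
[ 0.48263356 -0.07262162] [ 0.00622262 -0.21323884  0.00086595] [ 9.99123478e-01 -4.18584954e-02 -3.77467947e-04]
```

```bash
python3 -m pendant '[0,-0.003,0,0,122, 0,-0.01,0,0,122, 0.001,-0.022,0,0,122, 0.001,-0.038,0,0,122, 0.002,-0.056,0,0,122, 0.002,-0.074,0,0,122, 0.003,-0.092,0,0,122, 0.003,-0.11,0,0,122, 0.004,-0.128,0,0,122, 0.004,-0.146,0,0,122, 0.005,-0.164,0,0,122, 0.005,-0.18,0,0,122]'
python3 -m pendant '[0.001,-0.014,0,0,122, 0.001,-0.024,0,0,122, 0.001,-0.03,0,0,122, 0.001,-0.033,0,0,122, 0.001,-0.033,0,0,122, 0.001,-0.033,0,0,122]'
python3 - <<'E'
from g import *
m=dict(camera_model("wrist"));im=capture("wrist");print(grips(im))
cv2.imwrite("pics/w6.png",im[:,:,::-1])
# roll blob: brownish
hsv=cv2.cvtColor(im,cv2.COLOR_RGB2HSV);print(hsv[60:120:20,300:340:20].tolist())
roll=np.array([.611,-.0785]);s=readout.read_state();Rm=R.from_rotvec(s['ee_rot']).as_matrix();t=roll-(Rm@[.1285,.0005,0])[:2];print(totool([*t,.1]))
np.save("w6.npy",np.array(m["pose"]))
E
```

```text
t: 21.85
tool_pos: [0.4803, -0.1047, 0.1011]
ee_rot: [-3.141, 0.066, -0.0]
ft_force: [0.7, -0.0, -0.9]
finger_gap: 0.0445
grip_force: 6.7
t: 22.6
tool_pos: [0.4826, -0.0732, 0.1011]
ee_rot: [3.141, -0.066, 0.0]
ft_force: [-0.1, 0.6, -1.8]
finger_gap: 0.0447
grip_force: 6.7
[([245, 243, 28, 119, 1991], [259.5, 304.6]), ([350, 244, 28, 118, 1992], [362.5, 304.9])]
[[[16, 196, 130], [16, 194, 130]], [[15, 13, 81], [23, 14, 73]], [[18, 14, 94], [24, 14, 91]]]
[ 4.14237900e-05 -6.59349297e-04  1.04507481e-03]
```

View pics/w6.png

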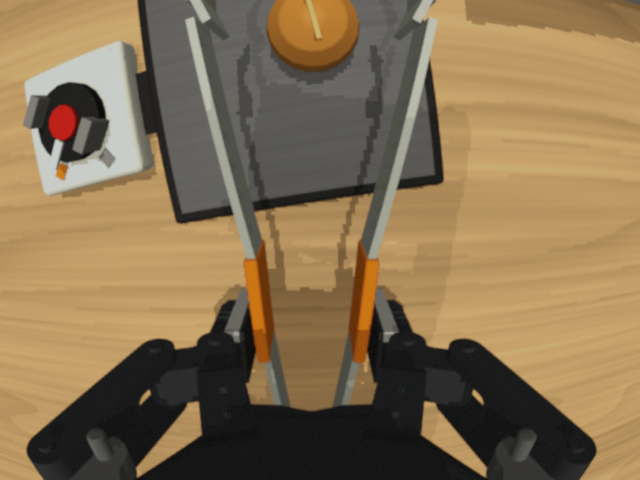

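The tongs are still level. The roll, centred at (313,28), sits between the jaw arms (about 205 and 420, so a midpoint near 313), and the collar is still on the orange mark. I'll lower slowly.

```bash
python3 -m pendant '[0,-0.0005,0.003,0,122, 0,-0.0005,0.009,0,122, 0,-0.0005,0.017,0,122, 0,-0.0005,0.025,0,122, 0,-0.0005,0.033,0,122, 0,-0.0005,0.041,0,122, 0,-0.0005,0.049,0,122, 0,-0.0005,0.055,0,122, 0,-0.0005,0.059,0,122, 0,-0.0005,0.061,0,122, 0,-0.0005,0.061,0,122]'
python3 -c "
from g import *
print(grips())"
python3 -m pendant '[0,0,0,0,130, 0,0,0,0,138, 0,0,0,0,146, 0,0,0,0,154, 0,0,0,0,162, 0,0,0,0,175, 0,0,0,0,175, 0,0,0,0,175]' 45
python3 -c "
from g import *
print(grips())"
```

```text
t: 24.02
tool_pos: [0.4826, -0.0724, 0.04]
ee_rot: [-3.141, 0.066, 0.0]
ft_force: [-0.5, 0.0, -0.7]
finger_gap: 0.0447
grip_force: 6.7
[([245, 243, 28, 119, 1981], [259.5, 304.7]), ([350, 243, 28, 119, 1976], [362.5, 304.5])]
t: 25.08
tool_pos: [0.4826, -0.0724, 0.0401]
ee_rot: [-3.141, 0.066, 0.0]
ft_force: [-0.3, -0.6, 0.4]
finger_gap: 0.0319
grip_force: 46.0
[([266, 246, 18, 114, 1493], [274.9, 303.7]), ([339, 246, 18, 114, 1488], [347.1, 303.7])]
```

The fingers stopped on the roll at 46 N, so I'll lift slowly.

```bash
python3 -m pendant '[0,0,-0.002,0,175, 0,0,-0.006,0,175, 0,0,-0.012,0,175, 0,0,-0.02,0,175, 0,0,-0.028,0,175, 0,0,-0.037,0,175, 0,0,-0.046,0,175, 0,0,-0.055,0,175, 0,0,-0.064,0,175, 0,0,-0.073,0,175, 0,0,-0.082,0,175, 0,0,-0.089,0,175]'
python3 -m pendant '[0,0,-0.006,0,175, 0,0,-0.01,0,175, 0,0,-0.012,0,175, 0,0,-0.012,0,175, 0,0,-0.012,0,175, 0,0,-0.012,0,175]'
python3 - <<'E'
from g import *
im=capture("wrist");print(grips(im))
a=im[:150,220:420,::-1];b=capture("scene")[200:350,250:450,::-1]
cv2.imwrite("pics/end.png",cv2.resize(np.hstack([a,b]),(800,300),interpolation=cv2.INTER_CUBIC))
h=cv2.cvtColor(im[:150,220:420],cv2.COLOR_RGB2HSV);k=cv2.inRange(h,(8,170,50),(20,255,255));print(cv2.boundingRect(k),cv2.countNonZero(k))
h=cv2.cvtColor(capture("top"),cv2.COLOR_RGB2HSV)[200:240,310:360];k=cv2.inRange(h,(4,170,50),(20,255,255));print(cv2.boundingRect(k))
E
```

```text
t: 26.62
tool_pos: [0.4827, -0.0724, 0.1297]
ee_rot: [3.141, -0.066, 0.0]
ft_force: [-0.6, -0.6, -1.5]
finger_gap: 0.0315
grip_force: 45.9
t: 27.38
tool_pos: [0.4824, -0.0724, 0.1409]
ee_rot: [-3.141, 0.066, 0.001]
ft_force: [-0.6, 0.6, -1.8]
finger_gap: 0.0316
grip_force: 45.9
[([266, 246, 18, 114, 1524], [275.0, 303.8]), ([339, 246, 18, 114, 1512], [347.1, 303.6])]
(28, 0, 127, 50) 4888
(15, 3, 20, 17)
```

The roll blob is now 127 px wide in the wrist view, up from about 90. The grips haven't tilted and the load reads 1.8 N, close to the weight of the tongs plus the roll. The roll is up and held.

```bash
python3 -c "
from station import job
print(job.finish_job())"
```

```text
the job is handed in; nothing more can be done
None
```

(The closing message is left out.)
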